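Second clipboard on the hook

TASK

On the picture desk a small clipboard already hangs on the hook of the desk stand. Take the other small clipboard out of its slotted wooden block and hang it by its loop on the same hook, in front of the first, without knocking the first one off. Leave the empty black viewing frame in the other block where it stands.

Things in the scene. Friction and masses are not known exactly. Their poses are not given: they have to be found in the camera images.
- clip_loop (a point): (mm) Centre of the 40x40 opening in the steel loop (56 wide, 6 thick, top bar 8) atop the loose clipboard: solid brown board 90 wide, 6 thick; steel clip 70 wide, its top 20 below this point; 176 tall overall, this point 148 above its foot; 0.12 kg. Stands in a slot 30 deep in one of two wooden blocks. z up, y along the width (grip the loop's sides, free at both sides), x through the opening.
- hung_loop (a point): Centre of the loop's opening of an identical clipboard that already hangs on the hook, near the post, free to swing. Same shape and axes as the loose one.
- hook (a point): (mm) Top of the level arm (8 mm bar) of the fixed desk stand's hook, mid-way along its free part, 212 above the table. z up, x along the arm from tip to post. The tip is on the robot's side: at x=-50 the arm turns up, ending at x=-60, 14 above the arm. Post at x=+75 to +91, no taller than the arm; first clipboard at about x=+50. A loop resting on the arm has its centre 20 below this point.
- frame_loop (a point): Centre of the loop's opening of a bystander: a black plastic viewing frame, an empty window 62 x 82 mm without a board, of the clipboard's outer size and with the same loop, standing in the other wooden block.

How it is judged (in metres and radians):
At the end, for the whole second after the job is handed in: Both clipboards hang by their loops on the hook's arm, the new one nearer the tip (loop centre 10 to 30 mm below the arm's top and within 20 mm sideways), within 20 degrees of upright and slower than 0.06 m/s; the viewing frame's loop is within 30 mm of its start (x of clip_loop in the frame of hook between -0.058 and 0.075 m and y of clip_loop in the frame of hook between -0.02 and 0.02 m and z of clip_loop in the frame of hook between -0.03 and -0.01 m and x of hung_loop in the frame of hook between -0.058 and 0.085 m and y of hung_loop in the frame of hook between -0.02 and 0.02 m and z of hung_loop in the frame of hook between -0.03 and -0.01 m and x of clip_loop in the frame of hung_loop below 0 m and angle between each of clip_loop, hung_loop's own z axis and vertical below 0.35 rad and linear speed of each of clip, hung below 0.06 m/s and distance of frame_loop from where it was at the start of the episode below 0.03 m); the robot touches nothing.
It fails at once if the first clipboard is knocked off the hook (z of hung_loop in the frame of hook below -0.06 m).
It fails at once if the viewing frame is moved from its place by more than 40 mm (distance of frame_loop from where it was at the start of the episode above 0.04 m).
It also fails if it takes over 43 s, if anything falls off the work surface, if the arm or the gripper's body presses on something with over 40 N, if the wrist force passes 120 N, or if a joint passes its speed limit or range.

ROBOT

A 6-joint arm with a two-finger parallel gripper is mounted at the origin on the work surface. World frame = base frame: x ahead of the robot, y to its left, z up, the work surface at z = 0. Lengths are in m, angles in degrees, forces in N, time in s.
With the tool pointing down it reaches from about 0.4 to 0.825 m from the base axis. Payload 7 kg.
Tool frame: the origin (TCP) lies at the very end of the fingers, on their centre line; the grasp point (between the pads) lies 19 mm behind it; z points along the fingers, y is the line along which they close (so a half turn about z gives the same grasp; the last joint's range is limited). The gripper opens to 88 mm and grips with 3 to 60 N. Pads are 19 mm wide; open, the fingers measure 130 mm over their backs; the gripper's body (78 mm by 193 mm) begins 47 mm behind the grasp point.
Start: joints at [-50.128, 20.546, 0.682, 0, -70.136, -16.507], TCP at [0.268, -0.62, 0.227] pointing down, gripper open.
Joint ranges: [-176.03, 176.03], [-82.01, 121.73], [-58.28, 71.71], [-173.87, 95.51], [-174.79, -0.11], [-173.66, 173.66]. Speed limits (degrees/s): [136.94, 136.94, 172.46, 180, 180, 180].

INTERFACE

Orientations are given as [roll, pitch, yaw] about the fixed x, y, z axes, in that order (R = Rz(yaw) Ry(pitch) Rx(roll)).
In Python, from plant import get_state, imaging, r, finder gives the robot as it stands.
- The arm moves only by the shell command python3 -m handwheel 'ROWS' [FORCE]. ROWS is JSON, a list of rows, each a list of 5 numbers: the closure, from 0 (fully open) to 1 (shut), then the shift along the world's x, y, z in cm, then the turn about the world's z in degrees. A call has 1 to 8 rows; each row is the pose to reach, as a shift and turn from the pose commanded when the call began; what a row does not reach only later rows make up. A row lasts 1/8 s, in which the tool goes at most 62.5 mm and 10.7 degrees, less where a joint would pass 70% of its speed; a pose out of reach is approached as far as the arm can. A call with a gripper value outside its range is refused whole. The fingers move at their own pace and stop on an object; FORCE is the grip in N (left out, the last holds). Time passes only in rows, so rows that repeat a pose let the fingers close. It gives the time, the measured TCP pose, the force, the opening and the grip force at its end, in the units of the state.
- get_state(): the state, without advancing time (a new reading comes with each control period).
- imaging.capture(name): name is "scene" or "top" or "wrist"; returns (picture, depth): 420x560x3 uint8, red, green, blue; 420x560 float32, m along the optical axis (not along the pixel's ray), 0 where there is no reading.
- imaging.get_calibration(name): a dict with "fx", "fy", "cx", "cy" (pixels), "rvec" (rotation vector, rad) and "tvec" (3), from world to camera coordinates, as OpenCV has them; the wrist camera has in their place "hand_eye" (4x4, takes a point from camera to tool coordinates, whose origin is the TCP and whose axes are the flange's). Camera axes: x right, y down, z forward; pixel columns grow to the right and rows downward; lengths in m; the calibration is good to about 2 mm. A picture is of the moment at which its call begins: read the wrist's pose just before it. get_calibration takes no time and is no camera call.
- r.close_job(): hands the job in; it is judged then, once.
Trained networks look in the newest picture that a camera, given by its name, has taken for a name from the list of things; names that differ only in an ending like _2 or _b are one class to them, and where a whole thing is asked for, a point or a joint stands for the part that bears it (a point fixed in the world has none). Each returns a list of dicts, best first, with "p" (0 to 1); they miss things now and then, are a little off and sometimes report something else, mostly with a low value. They report only what shows in the picture. A call takes as long as a camera call.
- finder.cut_out(camera, query): "region" (420x560 bool, what is visible of it) and "pixel" ([column, row] in pixels, amid what is visible of it).
The state is a dict: "time_s": time; "joints": joint angles; "qd": joint speeds; "joint_torque": joint torques, N m; "tcp_pos": TCP position; "eef_rot": TCP orientation; "contact_force": force on the tool from outside, world axes, zero at the start; "moment": the same for the moment, N m; "gripper_width": finger opening in m; "gripper_force": force on a finger pad.
Only numpy, scipy, OpenCV 4.12 (cv2) and the standard library are available. Lean on these libraries where they do the work, as an engineer would, in place of code of your own. Each camera call takes 0.05 s, during which the arm holds its last target. There are 200 camera calls.

## Working session

There is one attempt and no reset: what is moved stays moved. The work goes in short steps, Python scripts to look and compute and a shell command to move; the robot and the scene stay as the last step left them, time stands still between calls to the robot, and variables do not carry over. Pictures are saved under pics/ and viewed, at most 10 in all, crops included, and the job is handed in when it is done.

```bash
mkdir -p pics; ls; cat > h.py <<'E'
import numpy as np,cv2
from plant import get_state,imaging,r,finder
from scipy.spatial.transform import Rotation as R
def cloud(name,d,st=None):
    c=imaging.get_calibration(name)
    v,u=np.mgrid[:420,:560]
    P=np.stack([(u-c['cx'])/c['fx']*d,(v-c['cy'])/c['fy']*d,d],-1)
    if 'rvec' in c:
        M=cv2.Rodrigues(np.array(c['rvec'],float))[0]; return (P-np.ravel(c['tvec']))@M
    H=np.array(c['hand_eye']); P=P@H[:3,:3].T+H[:3,3]
    return P@R.from_euler('xyz',st['eef_rot'],degrees=True).as_matrix().T+np.array(st['tcp_pos'])
def snap(name,fn=None):
    st=get_state(); p,d=imaging.capture(name)
    if fn: cv2.imwrite('pics/'+fn,p[:,:,::-1])
    return p,d,cloud(name,d,st)
E
python3 - <<'E'
from h import *
print(get_state())
ims=[]
for n in ['scene','top']:
    p,d,P=snap(n); ims.append(p)
    for q in ['clip_loop','hung_loop','hook','frame_loop']:
        for o in finder.cut_out(n,q)[:3]:
            m=o['region']&(d>0); X=P[m]
            print(n,q,round(o['p'],2),np.round(o['pixel']),m.sum(),np.round(np.percentile(X,[2,50,98],axis=0),3).tolist() if m.sum() else '')
im=np.hstack(ims); cv2.imwrite('pics/a.png',cv2.resize(im,(800,300),interpolation=cv2.INTER_AREA)[:,:,::-1])
cv2.imwrite('pics/s.png',ims[0][:,:,::-1])
E
```

```text
pics
{'time_s': 0.0, 'joints': array([-5.01296064e+01,  2.05892027e+01,  6.31639073e-01, -1.95281956e-02,
       -7.01332762e+01, -1.65072517e+01]), 'qd': array([ 0.08138785, -0.00281306, -0.0765255 , -0.0535646 ,  0.01634166,
       -0.07057305]), 'joint_torque': array([-1.67032135e-04, -5.82702613e+01,  2.93050861e+01,  6.99724317e+00,
        6.79077086e-03, -1.48189620e-04]), 'tcp_pos': array([ 0.26745557, -0.61921549,  0.22563351]), 'eef_rot': array([ 1.79907688e+02, -8.21231868e-03, -1.56643502e+02]), 'contact_force': array([ 0.11331855,  0.69453383, -0.00831133]), 'moment': array([ 0.04221113, -0.01321691, -0.03691917]), 'gripper_force': 0.0, 'gripper_width': 0.0874460659273903}
scene clip_loop 0.69 [361. 196.] 961 [[0.386, 0.212, 0.001], [0.498, 0.254, 0.103], [0.505, 0.35, 0.185]]
scene hung_loop 0.73 [309. 279.] 1250 [[0.569, -0.021, 0.001], [0.668, 0.014, 0.137], [0.674, 0.097, 0.221]]
scene hook 0.9 [303. 306.] 3017 [[0.574, -0.042, 0.007], [0.678, 0.014, 0.013], [0.721, 0.084, 0.215]]
scene frame_loop 0.64 [166. 260.] 945 [[0.425, -0.269, 0.001], [0.499, -0.227, 0.125], [0.502, -0.181, 0.185]]
top clip_loop 0.94 [139. 248.] 781 [[0.483, 0.208, 0.031], [0.493, 0.248, 0.129], [0.504, 0.294, 0.186]]
top hung_loop 0.66 [266. 162.] 1111 [[0.655, -0.023, 0.042], [0.662, 0.018, 0.155], [0.674, 0.063, 0.221]]
top hook 0.91 [264. 195.] 3252 [[0.571, -0.046, 0.008], [0.626, 0.016, 0.012], [0.703, 0.081, 0.216]]
top frame_loop 0.86 [396. 256.] 623 [[0.494, -0.274, 0.02], [0.497, -0.23, 0.127], [0.509, -0.185, 0.186]]
```

View pics/a.png

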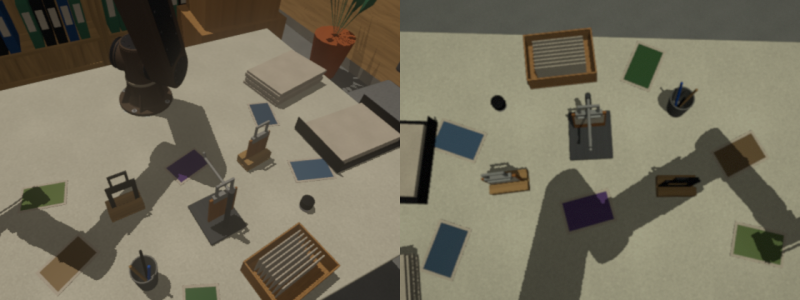

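The scene half shows the frame in its block at about (123,195), the loose clipboard at (258,145) and the stand with the hung clipboard at (222,195). The top half has them at (677,185), (505,175) and (587,125). This matches the networks. Next I'll measure the yaws and centres.

```bash
python3 - <<'E'
from h import *
for n in ['top','scene']:
    p,d,P=snap(n)
    if n=='top':
        a=cv2.resize(p[200:290,100:200],(400,360)); b=cv2.resize(p[125:225,230:330],(400,360)); cv2.imwrite('pics/b.png',np.hstack([a,b])[:,:,::-1])
    for nm,(cx,cy,rx,ry),(z0,z1) in [('clip',(.493,.25,.05,.06),(.165,.2)),('frame',(.497,-.23,.05,.06),(.165,.2)),('hung',(.662,.018,.02,.06),(.217,.235)),('arm',(.63,.018,.1,.06),(.2,.215)),('tip',(.6,.018,.06,.06),(.217,.24))]:
        m=(d>0)&(abs(P[...,0]-cx)<rx)&(abs(P[...,1]-cy)<ry)&(P[...,2]>z0)&(P[...,2]<z1)
        X=P[m]
        if len(X)<5: print(n,nm,len(X)); continue
        c=X.mean(0); v=np.linalg.svd(X[:,:2]-c[:2],full_matrices=False)[2][0]
        t=(X[:,:2]-c[:2])@v
        mid=c[:2]+v*(t.max()+t.min())/2
        print(n,nm,len(X),mid.round(4),'z',np.percentile(X[:,2],[5,50,95]).round(3),'dir',np.degrees(np.arctan2(v[1],v[0])).round(1),'len',np.ptp(t).round(3),'x',X[:,0].min().round(3),X[:,0].max().round(3),'y',X[:,1].min().round(3),X[:,1].max().round(3))
E
```

```text
top clip 153 [0.4943 0.2518] z [0.17  0.183 0.186] dir -80.5 len 0.056 x 0.488 0.502 y 0.224 0.279
top frame 145 [ 0.4979 -0.2289] z [0.17  0.183 0.186] dir -88.2 len 0.056 x 0.494 0.502 y -0.257 -0.201
top hung 120 [0.6648 0.0204] z [0.217 0.22  0.223] dir -84.0 len 0.055 x 0.659 0.67 y -0.007 0.048
top arm 325 [0.6268 0.0169] z [0.207 0.211 0.214] dir -175.3 len 0.133 x 0.561 0.692 y -0.007 0.047
top tip 25 [0.6071 0.026 ] z [0.219 0.224 0.228] dir -163.5 len 0.112 x 0.553 0.66 y 0.007 0.046
scene clip 115 [0.4959 0.2574] z [0.168 0.182 0.186] dir 98.1 len 0.058 x 0.488 0.502 y 0.228 0.286
scene frame 173 [ 0.4986 -0.225 ] z [0.169 0.183 0.186] dir -88.2 len 0.056 x 0.493 0.502 y -0.253 -0.197
scene hung 106 [0.665  0.0235] z [0.218 0.22  0.221] dir -83.7 len 0.057 x 0.659 0.67 y -0.005 0.052
scene arm 311 [0.631  0.0194] z [0.203 0.211 0.214] dir 3.4 len 0.142 x 0.56 0.702 y -0.005 0.052
scene tip 28 [0.6065 0.0298] z [0.217 0.221 0.226] dir 17.3 len 0.114 x 0.551 0.66 y 0.012 0.051
```

View pics/b.png

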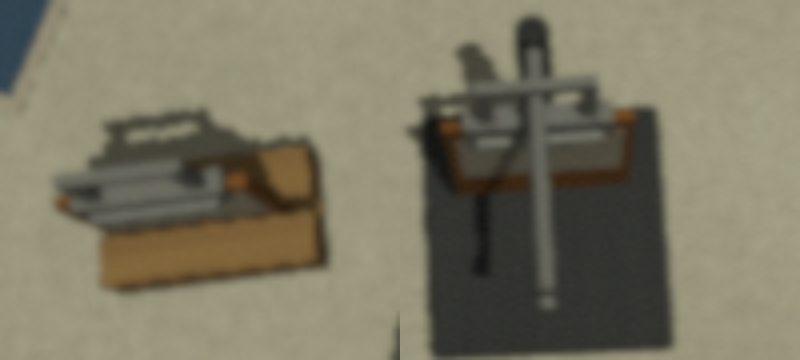

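Left crop: the clipboard in its block, tilted about 8°. Right crop: the arm runs from post (530,30) to tip (547,300), with the hung clipboard near the post. Now I'll move above the loose one for a close look.

```bash
python3 -m handwheel '[[0,0,3,7,0],[0,3,8,11,-5],[0,5,14,11,-10],[0,7,20,11,-15],[0,9,26,11,-15],[0,11,32,11,-15],[0,12,38,11,-15],[0,13,43,11,-15]]' 15
python3 -m handwheel '[[0,1,6,0,0],[0,3,12,0,0],[0,4,18,0,0],[0,6,24,0,0],[0,8,30,0,0],[0,9,36,0,0],[0,9,42,0,0],[0,9,43.5,0,0]]'
python3 -m handwheel '[[0,0,0,0,0],[0,0,0,0,0]]'
python3 - <<'E'
from h import *
s=get_state();print(s['time_s'],s['tcp_pos'],s['eef_rot'],s['joints'])
p,d,P=snap('wrist','w1.png')
m=(d>0)&(abs(P[...,0]-.495)<.04)&(abs(P[...,1]-.2545)<.05)&(P[...,2]>.176)&(P[...,2]<.2)
X=P[m];print(len(X))
if len(X):
  print(X.min(0),X.max(0),cv2.minAreaRect(X[:,:2].astype(np.float32)),X.mean(0))
E
```

```text
time_s: 1.6
tcp_pos: [0.3966, -0.1929, 0.3369]
eef_rot: [-180.0, 0.1, -171.6]
contact_force: [1.3, 0.9, 0.3]
gripper_width: 0.0876
gripper_force: 0.0
time_s: 2.6
tcp_pos: [0.4863, 0.2432, 0.3358]
eef_rot: [-180.0, -0.1, -171.5]
contact_force: [-0.0, -0.0, 0.6]
gripper_width: 0.0875
gripper_force: 0.0
time_s: 2.85
tcp_pos: [0.4866, 0.2393, 0.3369]
eef_rot: [180.0, 0.0, -171.7]
contact_force: [0.1, -0.0, 0.2]
gripper_width: 0.0871
gripper_force: 0.0
2.85 [0.48659171 0.23925347 0.33685167] [ 1.79999110e+02  1.55768848e-02 -1.71662399e+02] [ 4.69049932e+01  4.86502020e+00 -5.49495377e+00  9.16533067e-03
 -7.96272923e+01 -1.28569041e+02]
364
[0.48732255 0.22624591 0.17663653] [0.50138748 0.28091187 0.18667373] ((0.49447163939476013, 0.25389420986175537), (0.006319972220808268, 0.05519341677427292), 8.649957656860352) [0.49399818 0.25397085 0.18373364]
```

View pics/w1.png

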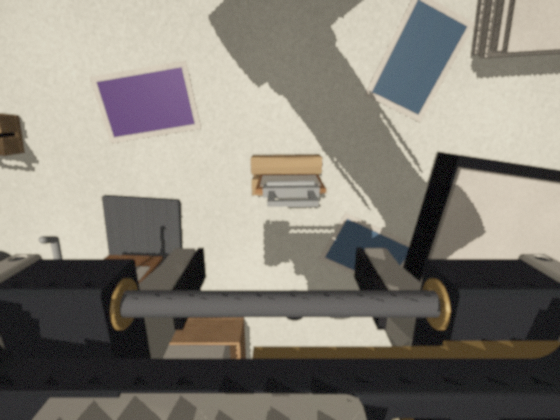

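The wrist view shows the clip's loop at about (292,190), aligned with the fingers. The centre is at (0.494, 0.254) and the yaw is 8.6°. Now descend and grip.

```bash
python3 -m handwheel '[[0,0.8,1.5,-5,0],[0,0.8,1.5,-10,0],[0,0.8,1.5,-14,0],[0,0.8,1.5,-16.5,0],[0,0.8,1.5,-18.3,0],[0,0.8,1.5,-18.6,0],[0,0.8,1.5,-18.6,0],[0,0.8,1.5,-18.6,0]]' 15
python3 -m handwheel '[[1,0,0,0,0],[1,0,0,0,0],[1,0,0,0,0],[1,0,0,0,0],[1,0,0,0,0],[1,0,0,0,0]]' 20
```

```text
time_s: 3.9
tcp_pos: [0.4952, 0.2553, 0.1517]
eef_rot: [179.9, 0.1, -171.6]
contact_force: [0.0, 0.4, -0.3]
gripper_width: 0.0875
gripper_force: 0.0
time_s: 4.65
tcp_pos: [0.4946, 0.2553, 0.1506]
eef_rot: [-180.0, -0.0, -171.6]
contact_force: [0.5, -0.2, -0.2]
gripper_width: 0.0556
gripper_force: 20.0
```

```bash
python3 -m handwheel '[[1,0,0,2,0],[1,0,0,4,0],[1,0,0,5.9,0],[1,0,0,5.9,0]]' 20
python3 - <<'E'
from h import *
v=[]
for n in ['top','scene']:
    p,d,P=snap(n)
    m=(d>0)&(P[...,0]>.555)&(P[...,0]<.645)&(abs(P[...,1]-.015)<.04)&(P[...,2]>.206)&(P[...,2]<.216)
    X=P[m]; k=np.polyfit(X[:,0],X[:,1],1); print(n,len(X),'y at .55,.60,.66',np.polyval(k,[.55,.6,.66]).round(4),np.degrees(np.arctan(k[0])),np.median(X[:,2]))
    m=(d>0)&(P[...,0]>.53)&(P[...,0]<.58)&(abs(P[...,1]-.01)<.03)&(P[...,2]>.2);X=P[m];print('tip',X.min(0),X.max(0))
    m=(d>0)&(P[...,0]>.4)&(P[...,0]<.6)&(abs(P[...,1]-.255)<.07)&(P[...,2]>.12)&(P[...,2]<.3);X=P[m];print('clip',len(X),X.min(0),X.max(0))
    if n=='scene': cv2.imwrite('pics/c.png',cv2.resize(p[100:340,140:460],(800,600))[:,:,::-1])
E
```

```text
time_s: 5.15
tcp_pos: [0.4952, 0.2558, 0.2107]
eef_rot: [179.9, 0.1, -171.6]
contact_force: [0.2, -0.1, -1.5]
gripper_width: 0.0559
gripper_force: 20.0
top 202 y at .55,.60,.66 [0.0104 0.0146 0.0197] 4.812102784122787 0.21098157157684944
tip [0.5529401  0.00716518 0.20843544] [0.57940847 0.01680696 0.22641809]
clip 560 [0.44761984 0.18595008 0.12125921] [0.54101755 0.32322737 0.29999926]
scene 161 y at .55,.60,.66 [0.0137 0.0176 0.0224] 4.534493619120069 0.2114041069362047
tip [0.55257968 0.01100068 0.20623388] [0.57991897 0.01990078 0.227718  ]
clip 1427 [0.47643522 0.19125485 0.12007554] [0.54317226 0.32344803 0.2999854 ]
```

View pics/c.png

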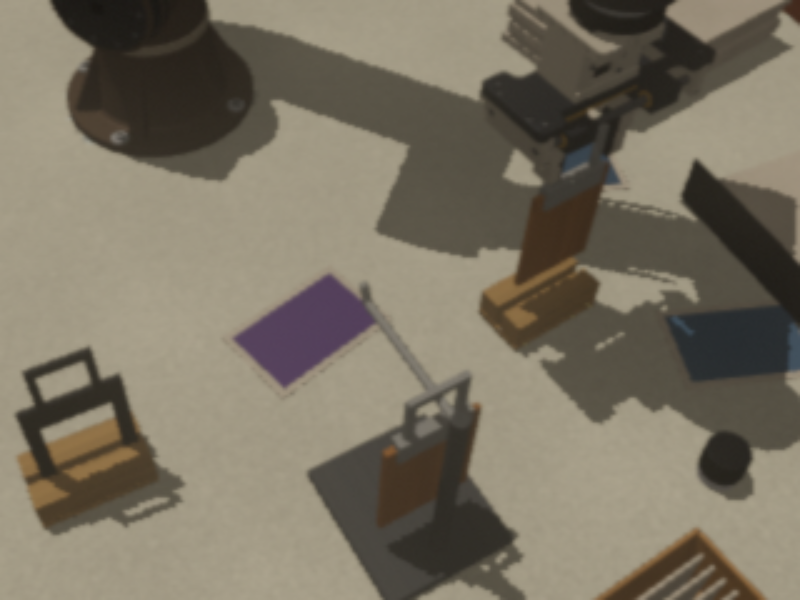

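The held clipboard at (560,230) is clear of its block, and the hook tip at (365,290) is free. The arm lies at y≈0.012 at its tip, with yaw 4.7°. Next I'll stage in front of the tip.

```bash
python3 -m handwheel '[[1,0,-2,0,0],[1,0,-5,0,-1],[1,0,-9,0,-2],[1,0.5,-13,0,-4],[1,1,-17,0,-4],[1,1,-21,0,-4],[1,1,-23.5,0,-4],[1,1,-24.7,0,-4]]'
python3 -m handwheel '[[1,0,0,0,0],[1,0,0,0,0],[1,0,0,0,0]]'
python3 - <<'E'
from h import *
s=get_state();print(s['tcp_pos'])
p,d,P=snap('scene'); cv2.imwrite('pics/d.png',cv2.resize(p[160:340,180:420],(800,600))[:,:,::-1])
E
```

```text
time_s: 6.25
tcp_pos: [0.5037, 0.0062, 0.2088]
eef_rot: [-180.0, -0.1, -175.7]
contact_force: [-0.1, -0.1, -1.1]
gripper_width: 0.0559
gripper_force: 20.0
time_s: 6.62
tcp_pos: [0.5046, 0.0089, 0.2094]
eef_rot: [180.0, -0.0, -175.6]
contact_force: [-0.3, -0.4, -1.8]
gripper_width: 0.0558
gripper_force: 20.0
[0.504637   0.00887906 0.20944559]
```

View pics/d.png

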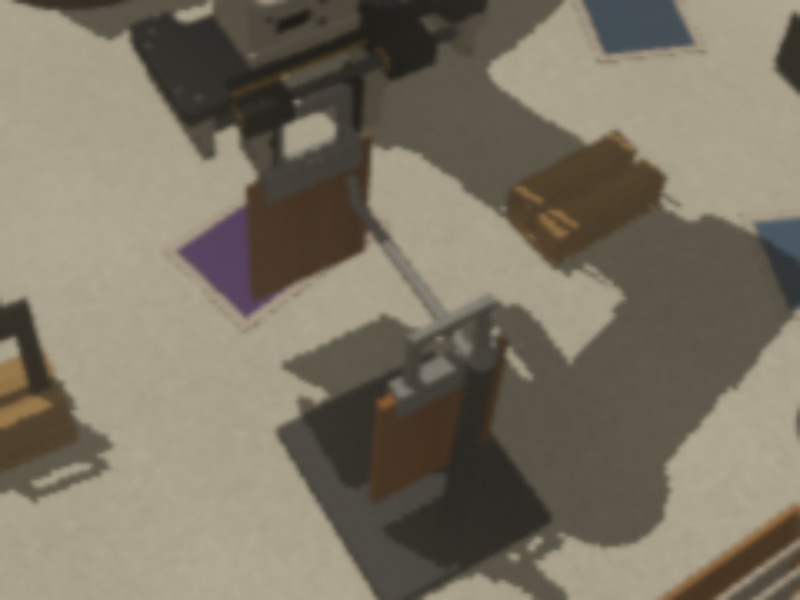

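The held board hangs straight in front of the tip at (355,190), with the opening at (310,130). Now thread it along the arm.

```bash
python3 -m handwheel '[[1,1,0.1,0,0],[1,2.3,0.2,0,0],[1,3.6,0.3,0,0],[1,4.9,0.4,0,0],[1,6.2,0.5,0,0],[1,7.5,0.6,0,0],[1,8.6,0.7,0,0],[1,8.6,0.7,0,0]]'
python3 - <<'E'
from h import *
p,d,P=snap('scene'); cv2.imwrite('pics/e.png',cv2.resize(p[200:320,220:380],(800,600))[:,:,::-1])
E
```

```text
time_s: 7.68
tcp_pos: [0.5912, 0.0152, 0.2092]
eef_rot: [-180.0, -0.0, -175.7]
contact_force: [0.1, -0.4, -1.4]
gripper_width: 0.056
gripper_force: 20.0
```

View pics/e.png

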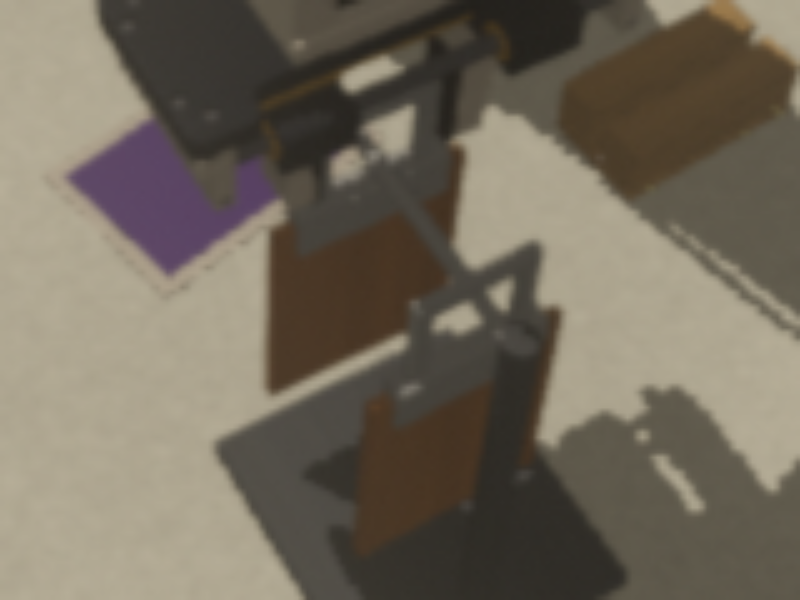

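The arm now passes through the held loop at (370,160), with the hung board untouched. Lower it onto the arm.

```bash
python3 -m handwheel '[[1,0.4,0,-0.7,0],[1,0.8,0.1,-1.4,0],[1,0.8,0.1,-1.9,0],[1,0.8,0.1,-2.2,0],[1,0.8,0.1,-2.3,0],[1,0.8,0.1,-2.3,0]]'
```

```text
time_s: 8.48
tcp_pos: [0.5986, 0.0162, 0.1867]
eef_rot: [-180.0, 0.0, -175.6]
contact_force: [0.3, 0.1, -0.8]
gripper_width: 0.0558
gripper_force: 20.0
```

```bash
python3 -m handwheel '[[1,0,0,-0.1,0],[1,0,0,-0.1,0],[1,0,0,-0.1,0]]'
```

```text
time_s: 8.85
tcp_pos: [0.5989, 0.0162, 0.1861]
eef_rot: [-180.0, 0.0, -175.6]
contact_force: [-1.2, -0.4, 4.0]
gripper_width: 0.0561
gripper_force: 20.0
```

The upward force rose to 4 N, so the loop rests on the arm. Release and let it settle.

```bash
python3 -m handwheel '[[0.3,0,0,0,0],[0.2,0,0,0,0],[0.1,0,0,0,0],[0,0,0,0,0],[0,0,0,0,0],[0,0,0,0,0],[0,0,0,0,0],[0,0,0,0,0]]'
python3 - <<'E'
from h import *
p,d,P=snap('scene'); cv2.imwrite('pics/f.png',cv2.resize(p[200:320,220:380],(800,600))[:,:,::-1])
E
```

```text
time_s: 9.85
tcp_pos: [0.5986, 0.0162, 0.1856]
eef_rot: [180.0, 0.0, -175.6]
contact_force: [0.0, -0.4, 0.3]
gripper_width: 0.0875
gripper_force: 0.0
```

View pics/f.png

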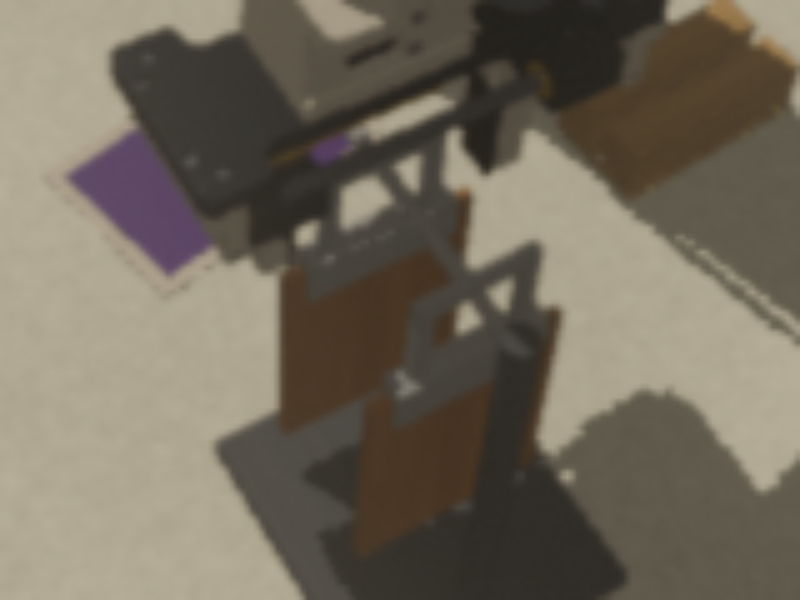

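The clipboard hangs on the arm at (385,175), and the fingers are clear on both sides. Rise straight up and let it settle.

```bash
python3 -m handwheel '[[0,0,0,1,0],[0,0,0,3,0],[0,0,0,5,0],[0,0,0,8,0],[0,-2,0,12,0],[0,-6,0,14,0],[0,-10,0,14,0],[0,-14,0,14,0]]'
python3 -m handwheel '[[0,0,0,0,0],[0,0,0,0,0],[0,0,0,0,0],[0,0,0,0,0],[0,0,0,0,0],[0,0,0,0,0],[0,0,0,0,0],[0,0,0,0,0]]'
python3 - <<'E'
from h import *
for i in range(2):
    p,d,P=snap('scene')
    m=(d>0)&(P[...,0]>.57)&(P[...,0]<.68)&(abs(P[...,1]-.018)<.04)&(P[...,2]>.217)&(P[...,2]<.235)
    for lo,hi in [(.57,.63),(.63,.68)]:
        X=P[m&(P[...,0]>lo)&(P[...,0]<hi)]; print(len(X),X.mean(0).round(4),np.ptp(X,axis=0).round(3))
cv2.imwrite('pics/g.png',cv2.resize(p[160:340,160:400],(800,600))[:,:,::-1])
E
```

```text
time_s: 10.9
tcp_pos: [0.4575, 0.0161, 0.3265]
eef_rot: [180.0, 0.1, -175.6]
contact_force: [0.1, -0.8, 0.2]
gripper_width: 0.088
gripper_force: 0.0
time_s: 11.9
tcp_pos: [0.4586, 0.0162, 0.3256]
eef_rot: [180.0, -0.0, -175.6]
contact_force: [-0.2, -0.5, 0.2]
gripper_width: 0.0878
gripper_force: 0.0
95 [0.599  0.0175 0.2199] [0.011 0.055 0.006]
107 [0.6652 0.0228 0.22  ] [0.011 0.056 0.006]
97 [0.5991 0.0175 0.22  ] [0.011 0.055 0.006]
106 [0.6651 0.0229 0.22  ] [0.012 0.056 0.005]
```

View pics/g.png

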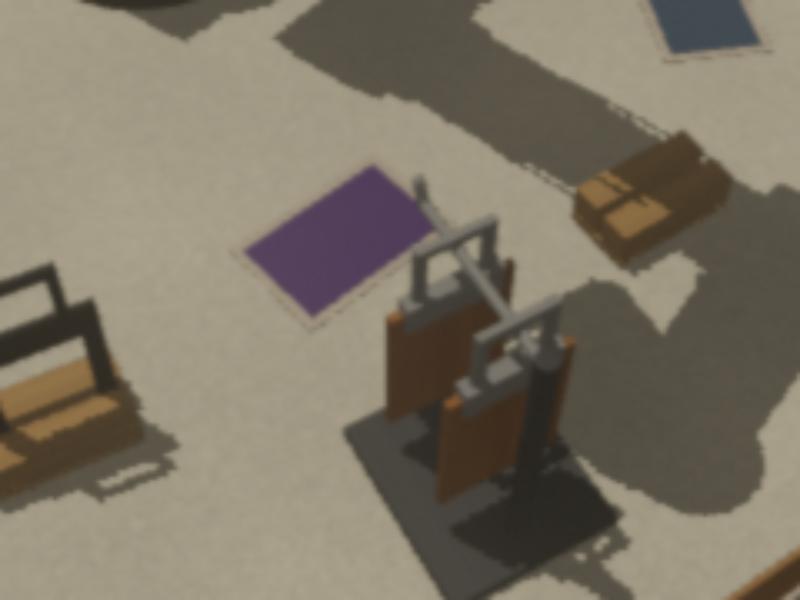

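Both clipboards hang still on the arm, at (455,250) and (515,330). The frame is untouched and the gripper is clear. Hand in.

```bash
python3 -c "
from plant import r
print(r.close_job())"
```

```text
the job is handed in; nothing more can be done
None
```

The second clipboard hangs still on the hook in front of the first, the viewing frame is untouched, and I handed the job in about 12 s into the 43 s allowed; no verdict was returned.

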